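Pin back the sprung tension wheel of a belt drive

TASK

The new belt cannot go on until this drive's sprung tension wheel is pinned back. Pick up the T-handled steel locking pin from the mat, drop it shank first into the wheel's bushing while the wheel is still at rest, let go and take it again by its T bar, then swing the wheel round against its spring, feeling for the lock hole in the drum below, and push the pin fully home so that it holds the wheel by itself. Do not force the wheel or the pin, and leave the other things on the bench where they are.

Things in the scene. Friction and masses are not known exactly. Their poses are not given: they have to be found in the camera images.
- drive: belt drive lying face up on feet on the bench mat (3 mm thick, its top at z = 0.003), fixed: an aluminium plate 230 x 340 mm, top 42 mm above the mat, with a motor pulley, a roller pulley (tops 87 mm above the mat, at (92, 140) and (102, -105) mm in this frame) and the tensioner: a grey fixed drum under a dark steel sprung wheel. Origin: on the mat under the wheel's axis; z up
- wheel (a joint): turn of the tension wheel, rad: 0 at rest on its stop, growing counter-clockwise seen from above, far stop 1.2. A coil spring drives it back to 0: 3.4 N at the bushing near rest, 6.5 N at 0.9. Wheel: a disc of 128 mm diameter, top 71 mm above the mat, with a bushing on one side and a flat arm with a white idler pulley on the other
- axis (a point): on the wheel's upright axis, on top of its hub bolt, 84 mm above the mat. In the fixed drum under the wheel, 50 mm from this axis, is one lock hole, 11 mm across and 20 mm deep. The wheel hides it: it comes under the bushing at a wheel angle somewhere between 0.45 and 0.95, different each time, to be found by feel
- bush (a point): centre of the mouth of the wheel's upright steel bushing: a tube of 23 mm outside diameter, bore 9.6 mm, mouth 90 mm above the mat, 50 mm from the axis; it turns with the wheel. The bore is open below: 28 mm under the mouth lies the flat top of the fixed drum, 62 mm above the mat
- idler (a point): top centre of the white idler pulley on the wheel's arm (44 mm flanges), 108 mm from the axis, 95 mm above the mat; its axle end stands 3 mm higher
- pin: plain steel locking pin, 0.11 kg, at the start lying on the mat and pointing roughly away from the robot: a square T bar 14 x 14 x 64 mm (along body y); from its middle along body +x a 14 mm collar, then a bright 8 mm shank. Origin: middle of the bar, on the shank's axis (lying: 7 mm above the mat). Balances 7 mm from there.
- pin_tip (a point): the end of the pin's shank, 65 mm from the middle of its bar; the last 6 mm are a cone down to 3 mm across. When the pin stands in the bushing on the drum, the bar's middle is 127 mm above the mat; fully home 109 mm
- pin_shoulder (a point): underside of the pin's collar, where the shank begins, 19 mm from the middle of its bar; fully home it rests on the mouth of the bushing (fingers round the shank would keep it from getting there)
- hexkey: T-handled hex key lying on the mat, much like the pin but not it: black plastic bar 70 mm, thin 5 mm blade 85 mm long along +x. Origin: middle of its bar
- cutters: side cutters with yellow handles, 150 mm long, 14 mm high, lying on the mat; jaws along +x. Origin: under the rivet
- spool: standing reel of 62 mm diameter, 42 mm high. Origin: centre of its underside
- washbottle: white dispensing bottle, 68 mm diameter, 166 mm high with its spout. Origin: centre of its underside
- tin: round steel tin of 68 mm diameter with brass wool heaped in it, 52 mm high. Origin: centre of its underside
- parts_tray: low open blue tray, 110 x 160 mm, 30 mm high. Origin: centre of its underside
- spare_pulley: loose toothed aluminium pulley, 40 mm diameter, 27 mm high. Origin: centre of its underside
Not all that is in view belongs to the job. Of the things like the pin, leave any that is yellow; of the rest the larger one is meant.

How it is judged:
On the way:
1. the pin stands shank first in the bushing, its tip at least 12 mm below the mouth, let go, the wheel still at rest (below 0.15 rad) (z of pin_tip in the frame of bush below -0.012 m and horizontal distance between pin_tip and bush below 0.008 m and angle between pin's own x axis and vertical above 2.8 rad and value of joint wheel below 0.15 rad and contact force between the fingers and pin below 0.1 N), for 0.1 s.
At the end, for the whole second after the job is handed in: The pin, let go, stands upright and fully home: shoulder within 4 mm of the bushing's mouth and axis, tip in the drum's lock hole (under 50 mm above the mat, hole 20 mm deep), and it alone holds the wheel against its spring (0.30 to 1.05 rad), all at rest (z of pin_shoulder in the frame of bush below 0.004 m and horizontal distance between pin_shoulder and bush below 0.004 m and z of pin_tip in the frame of drive below 0.05 m and angle between pin's own x axis and vertical above 3 rad and value of joint wheel between 0.3 and 1.05 rad and linear speed of pin below 0.01 m/s and velocity of joint wheel between -0.05 and 0.05 rad/s); the robot touches nothing.
It fails at once if one of the other loose things on the bench is moved by more than 30 mm (distance of any of hexkey, cutters, spool, washbottle, tin, parts_tray, spare_pulley from where it was at the start of the episode above 0.03 m).
It fails at once if the fingers or the pin press on the drive with more than 90 N (contact force between any of pin, the fingers and drive above 90 N).
It also fails if it takes over 56 s, if anything falls off the work surface, if the arm or the gripper's body presses on something with over 40 N, if the wrist force passes 120 N, or if a joint passes its speed limit or range.

ROBOT

A 6-joint arm with a two-finger parallel gripper is mounted at the origin on the work surface. World frame = base frame: x ahead of the robot, y to its left, z up, the work surface at z = 0. Lengths are in m, angles in rad, forces in N, time in s.
With the tool pointing down it reaches from about 0.25 to 0.8 m from the base axis. Payload 3.9 kg.
Tool frame: the origin (TCP) lies on the front face of the gripper's body, between the roots of the fingers; the fingertips stand 73 mm ahead of it and the grasp point (between the pads) lies 54 mm ahead of it (bot.pinch_z is the distance from the TCP to the grasp point, in m); z points along the fingers, y is the line along which they close (so a half turn about z gives the same grasp; the last joint's range is limited). The gripper opens to 85 mm and grips with 20 to 120 N. Pads are 22 mm wide; open, the fingers measure 114 mm over their backs; the gripper's body (76 mm by 85 mm) begins 54 mm behind the grasp point. The pads swing forward as they close: fully open they stand 13 mm farther back than shut.
Start: joints at [1.143, 0.26, -0.138, 1.173, 0, 1.571], TCP at [0.218, 0.478, 0.304] pointing down, gripper open.
Joint ranges: [-2.78, 2.78], [-0.83, 1.72], [-1.28, 1.37], [-1.9, 2.12], [-1.57, 1.48], [-3.14, 3.14]. Speed limits (rad/s): [2.57, 2.57, 3.14, 3.14, 3.14, 3.14].

INTERFACE

Orientations are given as a unit quaternion [w, x, y, z].
In Python, from bench import bot, set_gripper, imaging gives the robot as it stands. The module is installed in compiled form; this text tells all that it offers. Calls block until the motion is done:
- bot.move_pose(position, orientation): joint-space move of the TCP to a pose.
- bot.servo_line(position, rate=0.15, attitude=None): straight line of the TCP; attitude=None keeps the orientation; rate is the mean speed in m/s.
- bot.set_joints(angles): joint-space move.
- set_gripper(opening, strength=None): finger opening in m; strength is the grip in N (None keeps the last); returns when the fingers have stopped.
- bot.pause(seconds).
- bot.inverse_kinematics(position, orientation): joint angles nearest the present ones, or None.
- bot.read_state(): the state.
- imaging.grab_frame(name): name is "scene" or "side" or "wrist"; returns a dict with "frame" (400x640x3 uint8, red, green, blue), "camera_matrix" (3x3 intrinsics, pixels), "k1" (the pictures are not rectified: a ray, as slopes to the right and down, at radius r is drawn at 1 + k1 r^2 times it, then the intrinsics apply), "pose" (4x4, takes a point from camera to world coordinates). Camera axes: x right, y down, z forward; pixel columns grow to the right and rows downward; lengths in m; the calibration is good to about 2 mm. A picture is of the moment at which its call begins. There is no depth.
A pose or a line that the arm cannot do raises bot.IKError and nothing moves.
- bot.job_done(): hands the job in; it is judged then, once.
The state is a dict: "clock": time; "qpos": joint angles; "qvel": joint speeds; "tau": joint torques, N m; "tcp_pos": TCP position; "eef_rot": TCP orientation; "ft_force": force on the tool from outside, world axes, zero at the start; "wrist_torque": the same for the moment, N m; "grip_width": finger opening in m; "gripper_force": force on a finger pad.
Only numpy, scipy, OpenCV 4.12 (cv2) and the standard library are available. Lean on these libraries where they do the work, as an engineer would, in place of code of your own. Each camera call takes 0.05 s, during which the arm holds its last target. There are 200 camera calls.

## Working session

There is one attempt and no reset: what is moved stays moved. The work goes in short steps, each a Python script; the robot and the scene stay as the last script left them, time stands still between calls to the robot, and variables do not carry over. Pictures are saved under pics/ and viewed, at most 10 in all, crops included, and the job is handed in when it is done.

```bash
mkdir -p pics; python3 - <<'E'
from bench import bot,imaging
import cv2,numpy as np,pickle
d={}
for n in("scene","side","wrist"):
    f=imaging.grab_frame(n); d[n]=f
    print(n,f["camera_matrix"].tolist(),f["k1"],np.round(f["pose"],3).tolist())
    cv2.imwrite(f"pics/{n}0.png",f["frame"][:,:,::-1])
pickle.dump(d,open("f0.pkl","wb"))
print(bot.read_state())
E
```

```text
scene [[468.5580271909216, 0.0, 323.4426199304831], [0.0, 468.5580271909216, 191.89097551411004], [0.0, 0.0, 1.0]] -0.02355329824173758 [[-0.646, 0.525, -0.554, 1.317], [0.763, 0.427, -0.484, 0.669], [-0.017, -0.736, -0.677, 1.042], [0.0, 0.0, 0.0, 1.0]]
side [[408.9995511907702, 0.0, 319.1396280968241], [0.0, 408.9995511907702, 198.89597276025793], [0.0, 0.0, 1.0]] 0.032752560247647486 [[0.794, -0.382, 0.473, 0.063], [-0.608, -0.52, 0.601, -0.597], [0.016, -0.764, -0.645, 0.732], [0.0, 0.0, 0.0, 1.0]]
wrist [[342.1639593606431, 0.0, 321.18456346131444], [0.0, 342.1639593606431, 201.6573917905248], [0.0, 0.0, 1.0]] -0.04304325352810282 [[0.416, 0.875, 0.249, 0.155], [0.91, -0.399, -0.117, 0.506], [-0.003, 0.275, -0.961, 0.373], [0.0, 0.0, 0.0, 1.0]]
{'clock': 0.15, 'qpos': array([ 1.14300159e+00,  2.60522388e-01, -1.39059035e-01,  1.17268193e+00,
       -4.19123626e-06,  1.57079402e+00]), 'qvel': array([ 0.00113782, -0.00052708,  0.00445492, -0.00071103, -0.00012175,
        0.00027126]), 'tau': array([-1.54916539e-03, -4.06005478e+01,  2.54166019e+01,  1.26343910e-02,
       -1.08392919e-04, -2.92410363e-06]), 'tcp_pos': array([0.21763857, 0.47732257, 0.30326684]), 'eef_rot': array([-1.53656292e-04,  2.12268866e-01,  9.77211027e-01, -7.17243877e-04]), 'ft_force': array([ 1.36235779e+00, -1.17753763e-03,  1.17630825e-01]), 'wrist_torque': array([0.00617528, 0.00192485, 0.0573624 ]), 'gripper_force': 0.0, 'grip_width': 0.08571519505611472}
```

View pics/scene0.png

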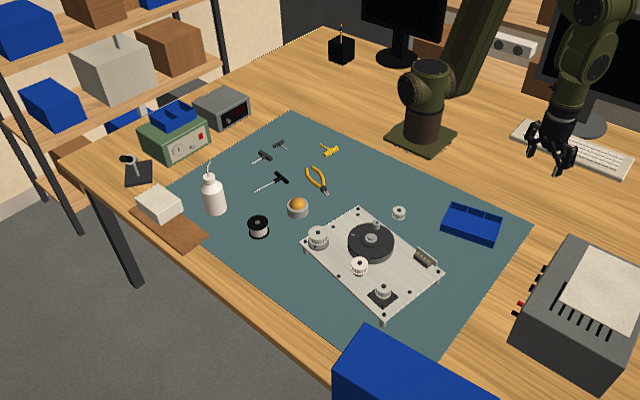

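View pics/side0.png

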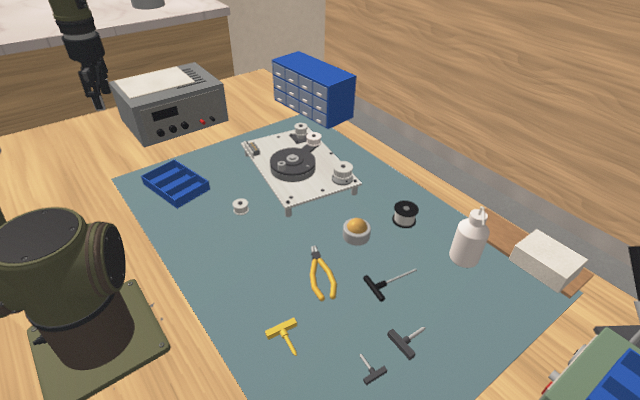

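Side view candidates: yellow T (282,332) is excluded by colour, the black bar with the long thin blade (375,287) is the hex key, and there are two grey T pins at (402,343) and (373,376). The larger grey one at (402,343) fits. I'll confirm it in an enlarged crop alongside the wheel.

```bash
cat > h.py <<'E'
import numpy as np,cv2,pickle
def ray(f,u,v):
    K=f["camera_matrix"];k=f["k1"];a=np.array([(u-K[0,2])/K[0,0],(v-K[1,2])/K[1,1]]);s=a.copy()
    for _ in range(20): s=a/(1+k*(s@s))
    T=f["pose"];return T[:3,3],T[:3,:3]@np.array([s[0],s[1],1])
def plane(f,u,v,z):
    o,d=ray(f,u,v);return o+d*(z-o[2])/d[2]
def two(f,p,g,q):
    o,d=ray(f,*p);a,b=ray(g,*q)
    s=np.linalg.lstsq(np.c_[d,-b],a-o,rcond=None)[0]
    P,Q=o+s[0]*d,a+s[1]*b
    return (P+Q)/2,np.linalg.norm(P-Q)
def proj(f,P):
    T=f["pose"];c=T[:3,:3].T@(np.array(P)-T[:3,3]);s=c[:2]/c[2];s=s*(1+f["k1"]*(s@s));K=f["camera_matrix"]
    return np.array([K[0,0]*s[0]+K[0,2],K[1,1]*s[1]+K[1,2]])
E
python3 - <<'E'
import pickle,cv2,numpy as np
d=pickle.load(open("f0.pkl","rb"))
def c(n,x,y,w,h): return cv2.resize(d[n]["frame"][y:y+h,x:x+w,::-1],(400,300),interpolation=cv2.INTER_CUBIC)
im=np.vstack([np.hstack([c("side",345,310,100,75),c("scene",235,130,80,60)]),np.hstack([c("side",240,110,120,90),c("scene",300,195,140,105)])])
cv2.imwrite("pics/crop1.png",im)
E
```

```text
(no output)
```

View pics/crop1.png

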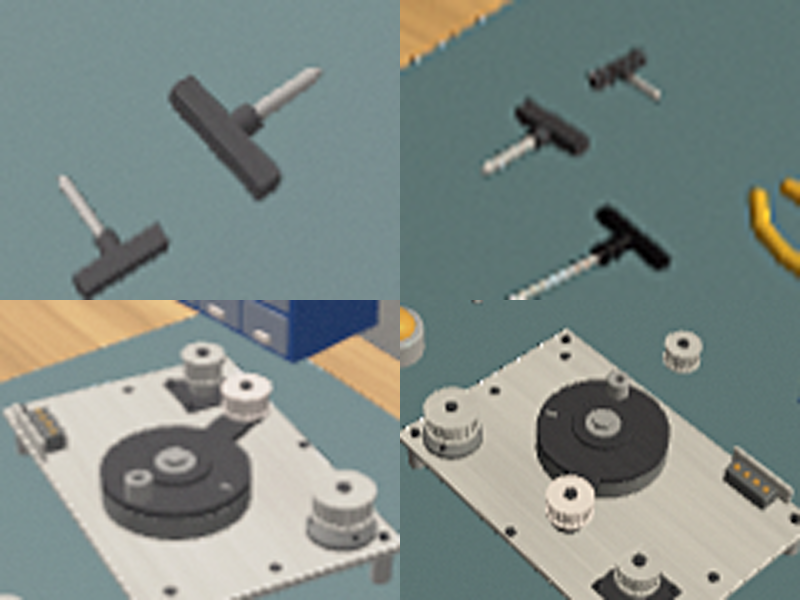

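The crop confirms it: the larger grey T pin is at side (402,343) / scene (266,156). The bushing mouth shows at side (281,163) / scene (377,222).

```bash
python3 - <<'E'
import pickle;from h import *
d=pickle.load(open("f0.pkl","rb"));S,C=d["side"],d["scene"]
P={}
for n,p,q,z in[("bush",(281.4,163.4),(377,222),.093),("axis",(293.1,157.1),(370.7,236.3),.087),("idler",(313.8,134.6),(359.9,262.6),.1),("tip",(424.2,327.5),(252.4,163.6),.01),("motor",(343,165.5),(318,232),.09),("roller",(301,126),(383.5,287.5),.09)]:
    P[n],e=two(S,p,C,q);print(n,P[n].round(4),"gap",round(e,4),plane(S,*p,z).round(4),plane(C,*q,z).round(4))
for a,b in(("bush","axis"),("idler","axis"),("idler","bush"),("motor","roller")):print(a,b,np.linalg.norm((P[a]-P[b])[:2]))
# bar: dark mask in both views
for f,(x,y,w,h) in((S,(380,322,40,40)),(C,(255,146,22,18))):
    g=f["frame"][y:y+h,x:x+w].max(2);m=(g<85).astype(np.uint8)
    n,l,s,c=cv2.connectedComponentsWithStats(m);i=1+s[1:,4].argmax()
    v,u=np.nonzero(l==i);Q=np.array([plane(f,a+x,b+y,.010)[:2] for a,b in zip(u,v)])
    r=cv2.minAreaRect((Q*1000).astype(np.float32));print(s[i],r, c[i]+[x,y],Q.mean(0))
E
```

```text
bush [0.5405 0.1825 0.0899] gap 0.0052 [0.5396 0.1763 0.093 ] [0.5405 0.1854 0.093 ]
axis [0.5892 0.1971 0.0827] gap 0.0045 [0.5869 0.1898 0.087 ] [0.5904 0.2004 0.087 ]
idler [0.6916 0.2369 0.0992] gap 0.0039 [0.6919 0.2341 0.1   ] [0.6904 0.2384 0.1   ]
tip [ 0.5178 -0.3622  0.0081] gap 0.0065 [ 0.5193 -0.3649  0.01  ] [ 0.5176 -0.3574  0.01  ]
motor [0.6713 0.078  0.0877] gap 0.004 [0.6705 0.074  0.09  ] [0.6714 0.0808 0.09  ]
roller [0.7061 0.3219 0.0832] gap 0.0032 [0.7001 0.3107 0.09  ] [0.7091 0.3252 0.09  ]
bush axis 0.05081177291918188
idler axis 0.10988744018153504
idler bush 0.16058597156555404
motor roller 0.24635866550664212
[  7   7  28  31 123] ((454.84552001953125, -361.0889587402344), (66.33192443847656, 17.274459838867188), 87.10039520263672) [399.7804878  345.93495935] [ 0.45097832 -0.36336065]
[ 3  4 15 11 86] ((459.654296875, -358.3223571777344), (73.820068359375, 31.554630279541016), 75.0833740234375) [264.62790698 155.44186047] [ 0.45806396 -0.35713346]
```

```bash
cat >> h.py <<'E'
from scipy.spatial.transform import Rotation as R
def quat(M): 
    q=R.from_matrix(M).as_quat();return np.r_[q[3],q[:3]]
def Rgrasp(psi,al):
    c,s=np.cos(al),np.sin(al)
    M=np.array([[c,0,s],[0,-1,0],[s,0,-c]])
    return R.from_euler('z',psi).as_matrix()@M
def Rplace(phi,al): return R.from_euler('z',phi).as_matrix()@R.from_euler('y',np.pi/2).as_matrix()@Rgrasp(0,al)
def Rdown(psi): return R.from_euler('z',psi).as_matrix()@np.diag([1,-1,-1.])   # x_t at azimuth psi
E
python3 - <<'E'
from h import *;from bench import bot
bush=np.array([.5405,.1825,.093]);pz=bot.pinch_z
def ik(P,M,off=pz):
    return bot.inverse_kinematics(np.array(P)-off*M[:,2],quat(M))
f=lambda q:None if q is None else np.round(q,2).tolist()
for al in(.7,.8,.9,1.0):
    M=Rgrasp(0,al);print("g",al,f(ik([.455,-.361,.014],M)),f(ik([.455,-.361,.12],M)))
    for ph in np.arange(-180,180,30):
        M=Rplace(np.radians(ph),al);a=ik(bush+[0,0,.04],M);b=ik(bush+[0,0,.12],M)
        if a is not None and b is not None:print(al,ph,f(a),f(b))
for psi in np.arange(-180,180,30): print(psi,f(ik(bush+[0,0,.03],Rdown(np.radians(psi)))))
E
```

```text
g 0.7 [-0.95, 0.48, -0.91, -0.27, 0.55, 2.33] [-0.95, 0.27, -0.79, 0.06, 0.55, 2.33]
0.7 -180 [0.53, 0.22, -1.11, -0.56, -0.4, 0.36] [0.53, 0.03, -0.98, -0.23, -0.4, 0.36]
0.7 -150 [0.19, 0.21, -1.15, -0.64, 0.25, -0.22] [0.19, 0.01, -1.02, -0.3, 0.25, -0.22]
0.7 -120 [-0.04, 0.28, -0.88, -0.09, 0.74, -0.89] [-0.04, 0.14, -0.76, 0.16, 0.74, -0.89]
0.7 -90 [-0.09, 0.5, -0.41, 0.76, 0.87, -1.71] [-0.09, 0.41, -0.31, 0.95, 0.87, -1.71]
0.7 -60 [-0.03, 0.75, 0.05, 1.42, 0.71, -2.33] [-0.03, 0.68, 0.14, 1.58, 0.71, -2.33]
0.7 -30 [0.09, 0.95, 0.44, 1.83, 0.46, -2.72] [0.09, 0.9, 0.55, 1.99, 0.46, -2.72]
0.7 60 [0.53, 0.99, 0.52, 1.91, -0.39, 2.79] [0.53, 0.95, 0.64, 2.06, -0.39, 2.79]
0.7 90 [0.65, 0.8, 0.15, 1.54, -0.65, 2.44] [0.65, 0.74, 0.24, 1.7, -0.65, 2.44]
0.7 120 [0.73, 0.56, -0.3, 0.95, -0.85, 1.89] [0.73, 0.48, -0.2, 1.13, -0.85, 1.89]
0.7 150 [0.72, 0.32, -0.78, 0.11, -0.81, 1.08] [0.72, 0.2, -0.66, 0.34, -0.81, 1.08]
g 0.8 [-0.99, 0.52, -0.97, -0.44, 0.64, 2.33] [-0.99, 0.29, -0.86, -0.09, 0.64, 2.33]
0.8 -180 [0.5, 0.17, -1.01, -0.32, -0.34, 0.38] [0.5, 0.02, -0.88, -0.03, -
[... 2817 characters left out ...]
0.47, 2.22] [0.57, 0.57, 0.12, 1.45, -0.47, 2.22]
1.0 120 [0.61, 0.45, -0.31, 0.87, -0.57, 1.68] [0.61, 0.38, -0.19, 1.06, -0.57, 1.68]
1.0 150 [0.58, 0.28, -0.61, 0.4, -0.5, 1.04] [0.58, 0.19, -0.48, 0.62, -0.5, 1.04]
-180 [0.33, 0.42, -0.25, 0.9, 0.0, 0.33]
-150 [0.33, 0.42, -0.25, 0.9, 0.0, -0.2]
-120 [0.33, 0.42, -0.25, 0.9, 0.0, -0.72]
-90 [0.33, 0.42, -0.25, 0.9, 0.0, -1.25]
-60 [0.33, 0.42, -0.25, 0.9, 0.0, -1.77]
-30 [0.33, 0.42, -0.25, 0.9, 0.0, -2.29]
0 [0.33, 0.42, -0.25, 0.9, 0.0, -2.82]
30 [0.33, 0.42, -0.25, 0.9, 0.0, 2.94]
60 [0.33, 0.42, -0.25, 0.9, 0.0, 2.42]
90 [0.33, 0.42, -0.25, 0.9, 0.0, 1.9]
120 [0.33, 0.42, -0.25, 0.9, 0.0, 1.37]
150 [0.33, 0.42, -0.25, 0.9, 0.0, 0.85]
```

```bash
python3 - <<'E'
from h import *;from bench import bot,imaging
d=pickle.load(open("f0.pkl","rb"))
print("decoy",plane(d["side"],373,376,.01),"hex",plane(d["side"],375,287,.01),"bottle",plane(d["side"],466,262,.01))
M=Rdown(np.radians(120));bot.move_pose(np.array([.565,.195,.27]),quat(M));bot.pause(.2)
a=imaging.grab_frame("wrist")
M=Rgrasp(0,.75);bot.move_pose(np.array([.455,-.361,.13])-bot.pinch_z*M[:,2],quat(M));bot.pause(.2)
b=imaging.grab_frame("wrist");pickle.dump((a,b),open("f1.pkl","wb"));s=bot.read_state();print(s["clock"],s["ft_force"])
def c(f): return cv2.resize(f["frame"][:,:,::-1],(480,300),interpolation=cv2.INTER_AREA)
cv2.imwrite("pics/w1.png",a["frame"][:,:,::-1]);cv2.imwrite("pics/w2.png",b["frame"][:,:,::-1])
E
```

```text
decoy [ 0.36918424 -0.37588441  0.01      ] hex [ 0.50920023 -0.23362479  0.01      ] bottle [ 0.72902545 -0.30710061  0.01      ]
4.3583 [-0.33256772 -0.87234305  0.29270398]
```

View pics/w1.png

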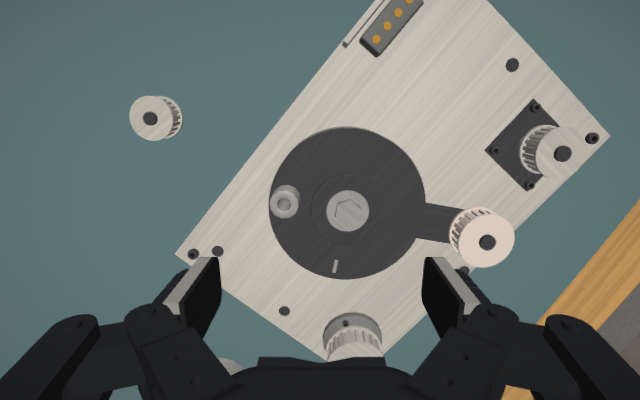

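View pics/w2.png

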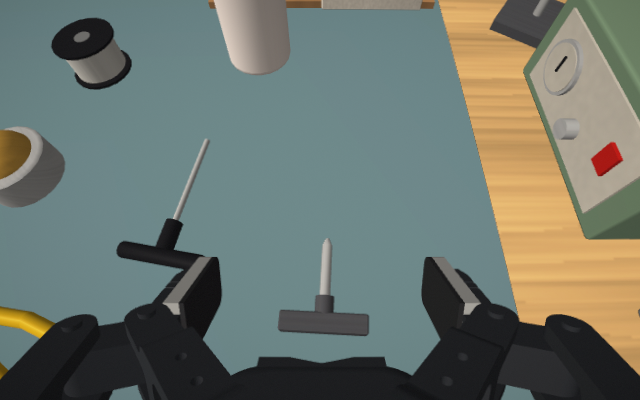

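w1 shows the bushing mouth at (284,203), the hub bolt at (348,210) and the idler at (487,242). w2 shows the pin bar at about (324,322), its tip at (327,239), and the hex key's near bar end at (203,264).

```bash
python3 - <<'E'
from h import *
a,b=pickle.load(open("f1.pkl","rb"));d=pickle.load(open("f0.pkl","rb"))
g=a["frame"].astype(int)
for n,u,v,z in(("bush",284,203,.093),("axis",348,210.5,.087),("idler",487,242,.101)): print(n,plane(a,u,v,z))
# bore refine: dark pixels inside ring
gr=g.max(2)[185:222,266:303];print(gr[::3,::3])
print("tip",plane(b,327,239,.010),"hexend",plane(b,203,264,.01))
g=b["frame"][300:345,270:380].astype(int);m=((g.max(2)<110)&(g.max(2)-g.min(2)<14)).astype(np.uint8)
n,l,s,c=cv2.connectedComponentsWithStats(m);i=1+s[1:,4].argmax();l=(l==i)
print(s[i])
for r in range(0,45,3):
    x=np.nonzero(l[r])[0]
    if len(x):
        print(r+300,x.min()+270,x.max()+270,g[r,30],plane(b,(x.min()+x.max())/2+270,r+300,.017)[:2].round(4))
for p in((281,310),(368,313),(279,331),(369,335)):print(p,plane(b,*p,.017),plane(b,*p,.003))
E
```

```text
bush [0.54186883 0.17961476 0.093     ]
axis [0.58802813 0.19731454 0.087     ]
idler [0.68971942 0.23214315 0.101     ]
[[195 190  68  67  69 100 130 136 109  68  66  68  67]
 [192 182  68  73 123 137 143 147 143 136  77  67  69]
 [188 170  69 118 158 166 178 173 144 135 121  68  70]
 [187 145  91 163 162 158 159 167 175 154 117  98  66]
 [196  94 158 157 150 137 137 150 158 164 119  94  66]
 [192  84 156 153 115 111 121 120 148 157 156  85  68]
 [198  99 156 154  89 125 138 135 124 154 154  75  69]
 [194  84 155 157 117 135 142 131 119 158 153  68  69]
 [199  74 148 157 164 142 139 125 162 155 143  68  71]
 [201  67  93 150 161 168 167 162 153 152  91  70  69]
 [200 115  67 115 143 150 148 146 141  92  69  68  68]
 [196 171  68  68  70  94  87  82  70  70  69  68  68]
 [196 179  69  69  69  66  69  70  70  70  67  68  68]]
tip [ 0.52088667 -0.36593239  0.01      ] hexend [ 0.49985864 -0.26904679  0.01      ]
[   8    0   91   36 2198]
300 315 333 [110 137 137] [ 0.4713 -0.3633]
303 315 333 [109 136 137] [ 0.4692 -0.3633]
306 315 333 [109 136 137] [ 0.4671 -0.3633]
309 315 332 [109 136 137] [ 0.465  -0.3629]
312 279 333 [74 73 75] [ 0.4629 -0.3505]
315 279 367 [78 77 78] [ 0.4609 -0.3626]
318 279 368 [76 74 75] [ 0.4588 -0.3629]
321 278 368 [75 74 75] [ 0.4568 -0.3626]
324 278 368 [78 76 77] [ 0.4547 -0.3626]
327 278 368 [76 76 77] [ 0.4527 -0.3626]
330 279 368 [66 64 66] [ 0.4507 -0.3629]
333 315 367 [101 124 126] [ 0.4487 -0.375 ]
(281, 310) [ 0.46423571 -0.33262181  0.017     ] [ 0.46653316 -0.33103946  0.003     ]
(368, 313) [ 0.46219118 -0.3945786   0.017     ] [ 0.46437483 -0.39644463  0.003     ]
(279, 331) [ 0.4499844  -0.33194798  0.017     ] [ 0.45148865 -0.33032812  0.003     ]
(369, 335) [ 0.44737656 -0.39442374  0.017     ] [ 0.44873567 -0.39628114  0.003     ]
```

```bash
python3 - <<'E'
from h import *;from bench import bot,set_gripper,imaging
al,psi=.75,-.04;M=Rgrasp(psi,al);L=.067;sd=M[:,2]*[1,1,0];sd/=np.linalg.norm(sd)
bar=np.array([.456,-.363,0])
tcp=lambda z,L:bar+sd*.008+[0,0,z]-L*M[:,2]
bot.move_pose(tcp(.06,L),quat(M));set_gripper(.073,60)
print(bot.read_state()["grip_width"])
bot.servo_line(tcp(.026,L),.1);bot.pause(.2);f0=bot.read_state()["ft_force"][2]
z=.026;hit=False
while z>.003:
    z-=.0015;bot.servo_line(tcp(z,L),.03);s=bot.read_state()
    if abs(s["ft_force"][2]-f0)>2.5: hit=True;break
print(hit,z,s["ft_force"]-[0,0,f0],s["tcp_pos"],tcp(z,L))
if hit:
    Le=L-( .0105+ .0005-z)/.73 if False else L+(.0105-z)/.73*-1
    Lr=L+(z-.0105)/.73; print("L est",Lr)   # lower corner on mat: tip centre at .0105
    bot.servo_line(tcp(.0105+.0025,Lr),.05)
    set_gripper(.05,60);s=bot.read_state();print(s["grip_width"],s["gripper_force"],s["ft_force"],s["clock"])
f=imaging.grab_frame("wrist");cv2.imwrite("pics/g1.png",f["frame"][:,:,::-1])
E
```

```text
0.0726855293745381
True 0.004999999999999994 [-6.34887185  2.22466924  9.96737736] [ 0.41838706 -0.36148775  0.05504799] [ 0.41836033 -0.36149361  0.05402315]
L est 0.05946575342465753
0.0624564781919281 65.8876779840648 [-2.89835702  1.40878888  7.48692327] 9.7
```

```bash
python3 - <<'E'
from h import *;from bench import bot,set_gripper,imaging
p=bot.read_state()["tcp_pos"];bot.servo_line(p+[0,0,.12],.15);bot.pause(.2)
s=bot.read_state();print(s["tcp_pos"],s["ft_force"],s["grip_width"],s["gripper_force"],s["clock"])
f=imaging.grab_frame("wrist");pickle.dump(f,open("f2.pkl","wb"));cv2.imwrite("pics/g2.png",f["frame"][:,:,::-1])
E
```

```text
[ 0.42341673 -0.36119221  0.17605649] [-0.75993202 -0.32754514 -1.29632705] 0.062195704602724576 65.3062391281128 10.9083
```

View pics/g2.png

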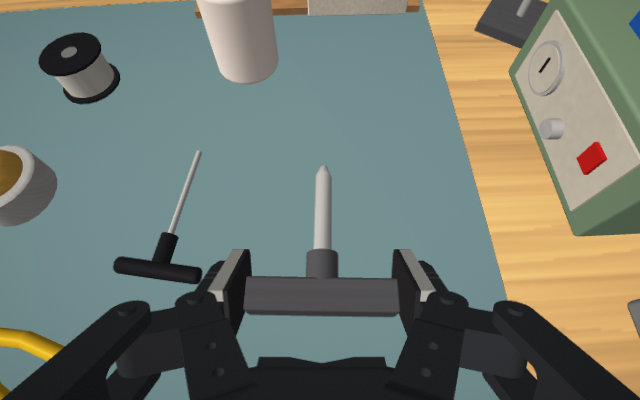

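The pin is held squarely by its bar ends, with the bar's middle at about (322,296) and the tip at (323,167). Next I'll work out its pitch in the tool frame.

```bash
python3 - <<'E'
from h import *;from bench import bot
f=pickle.load(open("f2.pkl","rb"));s=bot.read_state();p=s["tcp_pos"]
q=s["eef_rot"];M=R.from_quat(np.r_[q[1:],q[0]]).as_matrix();print("rot err",R.from_matrix(M.T@Rgrasp(-.04,.75)).magnitude())
bt=M.T@(np.array([.456,-.363,.010])-(p-[0,0,.12]));print("bar in tool",bt)
B=p+M@bt;print("bar centre px",proj(f,B))
sh=M.T@np.array([np.cos(-.04),np.sin(-.04),0]);print("shank tool",sh)
for n,l in(("tip",.065),("shoulder",.019)):
  for dp in(-.15,-.1,-.05,0,.05,.1,.15):
    v=R.from_rotvec([0,dp,0]).apply(sh);print(n,dp,proj(f,p+M@(bt+l*v)).round(1))
# bar edge rows: top-face corners in tool frame
for dx in(-1,1):
  for dz in(-1,1):print(dx,dz,proj(f,p+M@(bt+.007*dx*sh+.007*dz*np.cross(sh,[0,1,0]))).round(1))
g=f["frame"][225:325,323].max(1);print(g.tolist())
E
```

```text
rot err 0.0020806605386707445
bar in tool [-0.00767043  0.00044463  0.05605004]
bar centre px [321.3341198  298.05757197]
shank tool [ 7.32609670e-01 -2.48287156e-05  6.80649007e-01]
tip -0.15 [321.2 177.4]
tip -0.1 [321.2 173.6]
tip -0.05 [321.2 169.8]
tip 0 [321.2 166.2]
tip 0.05 [321.2 162.8]
tip 0.1 [321.2 159.5]
tip 0.15 [321.2 156.4]
shoulder -0.15 [321.3 256.8]
shoulder -0.1 [321.3 255.9]
shoulder -0.05 [321.3 255.1]
shoulder 0 [321.3 254.4]
shoulder 0.05 [321.3 253.7]
shoulder 0.1 [321.3 253.2]
shoulder 0.15 [321.3 252.8]
-1 -1 [321.4 312.7]
-1 1 [321.3 317.9]
1 -1 [321.3 277.2]
1 1 [321.3 285.2]
[175, 175, 174, 173, 172, 173, 173, 173, 173, 173, 171, 172, 171, 171, 171, 170, 170, 170, 169, 169, 168, 168, 167, 129, 85, 79, 79, 79, 79, 79, 79, 79, 79, 78, 78, 78, 77, 78, 78, 78, 78, 77, 77, 78, 77, 77, 77, 77, 78, 78, 78, 78, 78, 77, 78, 82, 82, 82, 84, 83, 84, 84, 83, 83, 80, 80, 80, 80, 79, 79, 79, 81, 81, 81, 82, 84, 82, 81, 81, 80, 80, 81, 81, 80, 80, 76, 65, 56, 56, 56, 64, 109, 144, 144, 144, 144, 143, 143, 143, 144]
```

```bash
cat >> h.py <<'E'
BT=np.array([-.0077,.0004,.0560]); PHI=np.radians(110); MP=Rplace(PHI,.75)
def ptcp(bar): return np.array(bar)-MP@BT
E
python3 - <<'E'
from h import *;from bench import bot,imaging
p=bot.read_state()["tcp_pos"];bot.servo_line(p+[0,0,.12],.25)
b=np.array([.5419,.1796])
bot.move_pose(ptcp([*b,.30]),quat(MP))
bot.servo_line(ptcp([*b,.170]),.12);bot.pause(.3)
s=bot.read_state();print(s["tcp_pos"]-ptcp([*b,.17]),s["ft_force"],s["grip_width"],s["clock"])
d={n:imaging.grab_frame(n) for n in("wrist","side","scene")};pickle.dump(d,open("f3.pkl","wb"))
w=d["wrist"]["frame"][:,:,::-1];
c=lambda f,u,v,r:cv2.resize(f["frame"][v-r:v+r,u-r:u+r,::-1],(300,300),interpolation=cv2.INTER_CUBIC)
im=np.zeros((600,640,3),np.uint8);im[:300,:480]=cv2.resize(w,(480,300));im[300:,:300]=c(d["side"],281,155,35);im[300:,310:610]=c(d["scene"],377,212,35)
cv2.imwrite("pics/p1.png",im)
for n in d:print(n,"tip",proj(d[n],[*b,.105]).round(1),"bush",proj(d[n],[*b,.093]).round(1))
E
```

```text
[0.00010881 0.00014999 0.00038328] [-0.27937374 -0.43837641 -0.9839913 ] 0.06219047419974283 15.1167
wrist tip [320.9 164.1] bush [320.9 144.7]
side tip [281.3 158.9] bush [281.5 162.5]
scene tip [375.3 218.3] bush [375.  221.3]
```

View pics/p1.png

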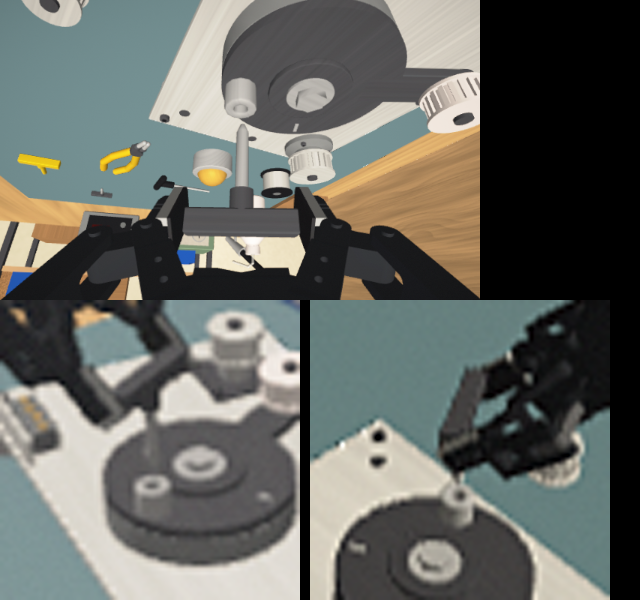

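```bash
python3 - <<'E'
from h import *
d=pickle.load(open("f3.pkl","rb"));f=d["wrist"]["frame"]
im=cv2.resize(f[95:185,275:365,::-1],(540,540),interpolation=cv2.INTER_CUBIC)
cv2.imwrite("pics/p2.png",im)
for dx in(-.002,0,.002):
    for dy in(-.002,0,.002): print(dx,dy,(proj(d["wrist"],[.5419+dx,.1796+dy,.093])).round(1))
E
```

```text
-0.002 -0.002 [316.  146.1]
-0.002 0 [317.3 143.9]
-0.002 0.002 [318.6 141.7]
0 -0.002 [319.6 146.8]
0 0 [320.9 144.7]
0 0.002 [322.2 142.5]
0.002 -0.002 [323.2 147.6]
0.002 0 [324.5 145.5]
0.002 0.002 [325.9 143.3]
```

View pics/p2.png

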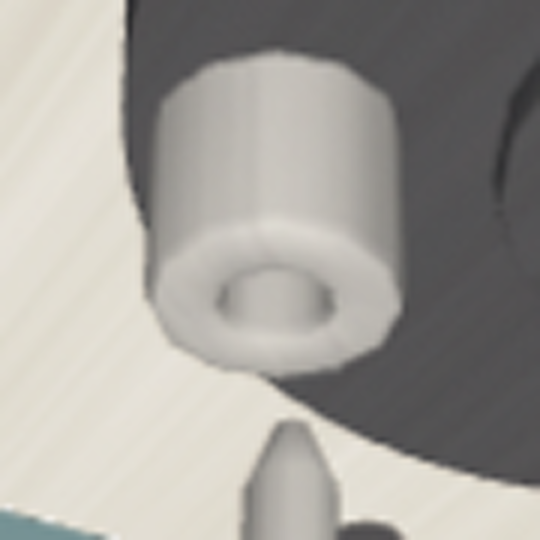

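Mouth centre sits at (321.1,144.7), exactly where predicted. The tip column is 323.5, about 1.45 mm off along the bar, so I'll correct that and lower under force guard.

```bash
python3 - <<'E'
from h import *;from bench import bot,imaging,set_gripper
b=np.array([.5419,.1796])-.00145*np.array([np.cos(PHI-np.pi/2),np.sin(PHI-np.pi/2)])
z=.170;bot.servo_line(ptcp([*b,z]),.03);bot.pause(.2);f0=bot.read_state()["ft_force"]
while z>.133:
    z-=.002;bot.servo_line(ptcp([*b,z]),.03);s=bot.read_state();df=s["ft_force"]-f0
    if np.linalg.norm(df)>4:break
print(b,z,df,s["tcp_pos"]-ptcp([*b,z]),s["clock"])
np.save("b.npy",np.r_[b,z])
f=imaging.grab_frame("wrist")["frame"];cv2.imwrite("pics/p3.png",f[:,:,::-1])
E
```

```text
[0.54053745 0.17910407] 0.13199999999999998 [-0.2308893   0.17702017  0.12410269] [-3.22993169e-05 -2.82872762e-05 -1.43212656e-04] 20.4667
```

```bash
cat >> h.py <<'E'
B0=np.array([.5419,.1796]); A0=np.radians(20.3); AX=B0+.05*np.array([np.cos(A0),np.sin(A0)])
def arc(th,z,r=.05,psi0=np.radians(-160)):
    a=A0+np.pi+th; return np.r_[AX+r*np.array([np.cos(a),np.sin(a)]),z],quat(Rdown(psi0+th))
E
python3 - <<'E'
from h import *;from bench import bot,imaging,set_gripper
set_gripper(.085);p=bot.read_state()["tcp_pos"];bot.servo_line(p-.10*MP[:,2],.15);bot.pause(.1)
P,q=arc(0,.30);bot.move_pose(P,q);set_gripper(.045,60);bot.pause(.2)
s=bot.read_state();print(s["clock"],s["ft_force"])
d={n:imaging.grab_frame(n) for n in("wrist","side","scene")};pickle.dump(d,open("f4.pkl","wb"))
im=np.zeros((600,640,3),np.uint8);im[:300,:480]=cv2.resize(d["wrist"]["frame"][:,:,::-1],(480,300))
c=lambda f,u,v,r:cv2.resize(f["frame"][v-r:v+r,u-r:u+r,::-1],(300,300),interpolation=cv2.INTER_CUBIC)
im[300:,:300]=c(d["side"],281,155,35);im[300:,310:610]=c(d["scene"],377,212,35)
cv2.imwrite("pics/r1.png",im);print(proj(d["wrist"],[*B0,.137])*.75)
E
```

```text
24.3917 [-0.31556063  0.21970069  0.38164412]
[241.72367274 154.04810695]
```

View pics/r1.png

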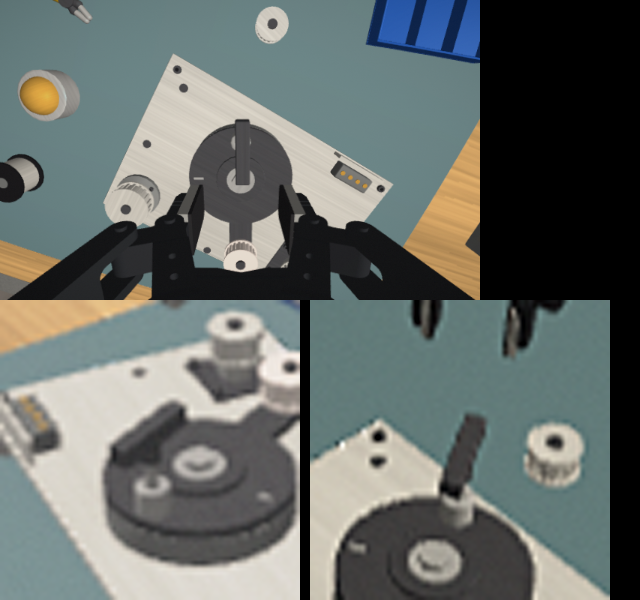

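The pin stands upright in the bushing with its bar radial, at wrist-crop (242,152) against a predicted (242,154). Next: take the T bar from above and swing to 0.40.

```bash
python3 - <<'E'
from h import *;from bench import bot,set_gripper
f0=bot.read_state()["ft_force"];np.save("f0.npy",f0)
P,q=arc(0,.195);bot.servo_line(P,.15);set_gripper(.005,60);bot.pause(.1)
s=bot.read_state();print("grip",s["grip_width"],s["gripper_force"],s["ft_force"]-f0,s["tcp_pos"]-P,s["clock"])
if .010<s["grip_width"]<.018:
    for th in np.arange(.08,.41,.08):
        P,q=arc(th,.195);bot.servo_line(P,.05,q);s=bot.read_state();f=s["ft_force"]-f0
        a=A0+np.pi+th;er=np.array([np.cos(a),np.sin(a)]);et=np.array([-er[1],er[0]])
        print(round(th,2),"Fr %.1f Ft %.1f Fz %.1f"%(f[:2]@er,f[:2]@et,f[2]),s["clock"])
        if np.linalg.norm(f)>25:break
E
```

```text
grip 0.01212372695223425 60.056182919070125 [-0.88477198  0.02893954  5.73246751] [0.00065727 0.00017488 0.00100329] 25.875
0.08 Fr 1.0 Ft -2.6 Fz 6.1 26.125
0.16 Fr 1.3 Ft -4.4 Fz 8.0 26.375
0.24 Fr -0.2 Ft -5.3 Fz 7.3 26.625
0.32 Fr -0.6 Ft -5.2 Fz 7.8 26.875
0.4 Fr -1.4 Ft -5.9 Fz 7.3 27.125
```

```bash
python3 - <<'E'
from h import *;from bench import bot
f0=np.load("f0.npy");th,z,r=.40,.195,.05;z0=None;log=[]
def rd():
    s=bot.read_state();f=s["ft_force"]-f0;a=A0+np.pi+th;er=np.array([np.cos(a),np.sin(a)]);return s,f[:2]@er,f[:2]@np.array([-er[1],er[0]]),f[2]
s,fr,ft,fz=rd();z0=s["tcp_pos"][2]
while th<1.0 and s["clock"]<44:
    drop=z0-s["tcp_pos"][2]
    if drop>.0165:break
    if drop<.007 and not(drop>.0012 and fz<3): th+=.012
    if fz<5: z-=.002 if drop>.006 else .001
    elif fz>10: z+=.0005
    if fr>3:r+=.0003
    elif fr<-3:r-=.0003
    P,q=arc(th,z,r);bot.servo_line(P,.06,q);s,fr,ft,fz=rd()
    log.append("%.3f z%.4f drop%.1f Fr%.1f Ft%.1f Fz%.1f"%(th,z,1e3*(z0-s["tcp_pos"][2]),fr,ft,fz))
    if max(abs(fr),abs(ft))>22 or fz>25:print("abort");break
print("\n".join(log[::3][-30:]));print(log[-3:],s["clock"]);np.save("st.npy",[th,z,r,z0])
E
```

```text
0.412 z0.1950 drop0.0 Fr-0.2 Ft-6.6 Fz8.1
0.448 z0.1950 drop0.0 Fr0.3 Ft-9.2 Fz9.6
0.484 z0.1955 drop-0.0 Fr-1.0 Ft-10.0 Fz7.9
0.520 z0.1955 drop-0.0 Fr-1.5 Ft-10.6 Fz7.4
0.556 z0.1955 drop-0.0 Fr-0.5 Ft-8.8 Fz8.7
0.592 z0.1955 drop-0.0 Fr-1.7 Ft-10.5 Fz7.4
0.628 z0.1955 drop0.0 Fr-0.9 Ft-10.2 Fz8.4
0.664 z0.1955 drop0.0 Fr-2.0 Ft-11.5 Fz9.7
0.700 z0.1960 drop0.0 Fr-1.9 Ft-8.9 Fz6.6
0.724 z0.1940 drop2.6 Fr-1.7 Ft-6.4 Fz1.1
0.724 z0.1910 drop5.5 Fr-2.6 Ft-4.8 Fz1.6
0.724 z0.1860 drop10.7 Fr-2.0 Ft-6.3 Fz0.3
0.724 z0.1800 drop16.7 Fr-1.8 Ft-5.2 Fz0.5
['0.724 z0.1840 drop12.7 Fr-1.9 Ft-5.3 Fz0.5', '0.724 z0.1820 drop14.7 Fr-1.8 Ft-5.2 Fz1.0', '0.724 z0.1800 drop16.7 Fr-1.8 Ft-5.2 Fz0.5'] 36.375
```

The pin found the hole at about 0.72 rad and went in 16.7 mm. Now I'll seat the shoulder, ease the wheel back a little onto the pin, and let go.

```bash
python3 - <<'E'
from h import *;from bench import bot,set_gripper,imaging
f0=np.load("f0.npy");th,z,r,z0=np.load("st.npy")
for _ in range(8):
    z-=.0007;P,q=arc(th,z,r);bot.servo_line(P,.03);s=bot.read_state();fz=s["ft_force"][2]-f0[2]
    if fz>12:break
print("seat",z0-s["tcp_pos"][2],fz)
for _ in range(6):   # ease back onto the hole wall
    a=th;th-=.008;P,q=arc(th,z,r);bot.servo_line(P,.03,q);f=bot.read_state()["ft_force"]-f0
    e=A0+np.pi+th;ft=f[:2]@np.array([-np.sin(e),np.cos(e)])
    print(round(th,3),"Ft",ft,"Fz",f[2])
    if ft>-1:break
set_gripper(.04);bot.pause(.2)
p=bot.read_state()["tcp_pos"];bot.servo_line(p+[0,0,.12],.2);bot.pause(.3)
s=bot.read_state();print(s["clock"],s["grip_width"])
d={n:imaging.grab_frame(n) for n in("wrist","side","scene")};pickle.dump(d,open("f5.pkl","wb"))
im=np.zeros((600,640,3),np.uint8);im[:300,:480]=cv2.resize(d["wrist"]["frame"][:,:,::-1],(480,300))
c=lambda f,u,v,r:cv2.resize(f["frame"][v-r:v+r,u-r:u+r,::-1],(300,300),interpolation=cv2.INTER_CUBIC)
im[300:,:300]=c(d["side"],281,155,35);im[300:,310:610]=c(d["scene"],377,212,35);cv2.imwrite("pics/e1.png",im)
E
```

```text
seat 0.017435390317669885 12.367465455858648
0.716 Ft -6.575357952744484 Fz 11.077446903199853
0.708 Ft -5.794594080278181 Fz 11.677443614638205
0.7 Ft -4.899990197120642 Fz 11.268282227693783
0.692 Ft -4.034142687967323 Fz 10.795458164228966
0.684 Ft -5.013735393468702 Fz 9.536992727581463
0.676 Ft -3.7845135625494737 Fz 9.750827186467601
40.5083 0.03987541587133249
```

View pics/e1.png

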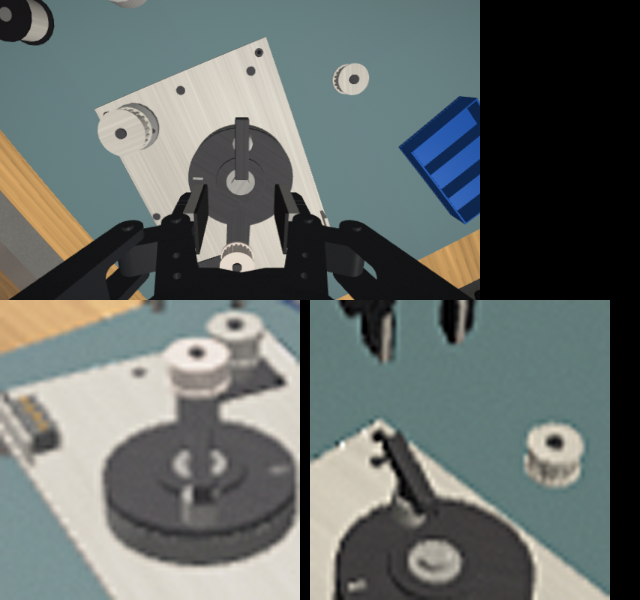

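The arm is clear and the wheel is held at about 0.68 rad by the pin alone. The bar is at wrist-crop (242,150), in line with the arm, and the drop of 17.4 mm ended in a firm stop on the shoulder.

```bash
python3 -c "
from bench import bot
print(bot.job_done())"
```

```text
the job is handed in; nothing more can be done
None
```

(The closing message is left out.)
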